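Slot the red tin into the packed tin row

TASK

Swing the retaining bar of the little aluminium tin shelf up and over to the back so that it stays open by itself. Then slide the packed tins apart and set the red tin down gently in the row, directly to the left (seen from the robot) of the blue tin, square with the others, with every tin upright on the shelf floor. Do not take or tip any other tin out of the row, and do not disturb the coffee dripper, the tamper or the jar carousel.

Things in the scene. Friction and masses are not known exactly. Their poses are not given: they have to be found in the camera images.
- row_floor (a point): low fixed aluminium shelf with a row of four packed tins. Point: middle of the row's floor, 30 mm above counter; x across the row, away from robot, y along it to the left, z up. End walls (60 mm tall) at y -113 and +113 mm inside; 12 to 45 mm free at each end, 16 mm in all once five tins are in. Lips front and back 18 mm tall, 62 mm apart inside, 4 mm thick, keep tins square
- bar (a joint): retaining bar, a U of 8 mm steel rod, arms outside the end walls: 0 = closed, above and before the tins' front edge, in the way of fingers; grows as it swings up and over to the back, upright (balance) at 0.58, open on its stop at 2.27. 0.15 kg, swings freely, falls to either side by its weight; can be pushed over
- bar_grip (a point): middle of the bar's black sleeve (14 mm thick, 110 mm long, along the row). 105 mm from the hinge line. Closed it lies 57 mm to the front of the row's middle line and 128 mm above the row's floor; upright it passes 145 mm above that floor, 28 mm clear of the tin lids
- bar_hinge (a point): middle of the bar's hinge line, which runs along the row 40 mm above the row's floor, over its middle line; x, y, z as the row's
- red_tin_mid (a point): tin with red lid and red labels, standing loose on the counter to the left, turned any way. Upright, 56 mm deep along own x (labelled faces), 42 mm wide along own y, 110 mm tall (lid the top 12 mm, inset 2.5 mm), about 0.18 kg. Point at its centre, 55 mm above its underside; z up
- green_tin_mid (a point): tin with green lid and green labels, always leftmost in the row at the start, axes as the row's. Upright, 56 mm deep along own x (labelled faces), 42 mm wide along own y, 110 mm tall (lid the top 12 mm, inset 2.5 mm), about 0.18 kg. Point at its centre, 55 mm above its underside; z up
- blue_tin_mid (a point): tin with blue lid and blue labels, second, third or fourth from the left in the row; axes as the row's. Upright, 56 mm deep along own x (labelled faces), 42 mm wide along own y, 110 mm tall (lid the top 12 mm, inset 2.5 mm), about 0.18 kg. Point at its centre, 55 mm above its underside; z up
- yellow_tin_mid (a point): tin with yellow lid and yellow labels, second, third or fourth from the left in the row. Upright, 56 mm deep along own x (labelled faces), 42 mm wide along own y, 110 mm tall (lid the top 12 mm, inset 2.5 mm), about 0.18 kg. Point at its centre, 55 mm above its underside; z up
- black_tin_mid (a point): tin with black lid and black labels, second, third or fourth from the left in the row. Upright, 56 mm deep along own x (labelled faces), 42 mm wide along own y, 110 mm tall (lid the top 12 mm, inset 2.5 mm), about 0.18 kg. Point at its centre, 55 mm above its underside; z up
- dripper_mid (a point): black coffee dripper (cone on a foot) standing on the counter, 112 mm across, 85 mm tall, its handle sticking out to 80 mm from its axis along own +y. Point on its axis half-way up. Leave alone
- tamper_mid (a point): steel coffee tamper standing on its 58 mm base, 90 mm tall. Point on its axis half-way up. Leave alone
- carousel: foot of a spice carousel on the counter; a turntable of 170 mm diameter with four glass jars (to 116 mm above the counter) and a centre post (to 181 mm) turns freely on it. Origin on its axis at the counter. Leave alone
- carousel_jar (a point): half-way up one of the carousel's glass jars, 52 mm from the turntable's axis
- grinder: grey coffee grinder, fixed, 150 mm (x) by 120 mm (y), 278 mm tall. Origin under its middle. An obstacle only

How it is judged:
On the way, in this order (a step that is already met when the one before it is completed fails the run):
1. the retaining bar lies open at the back (joint over 1.9) (value of joint bar above 1.9 rad), for 0.2 s.
2. the red tin stands in the row next to the blue tin on its left (y of red_tin_mid in the frame of blue_tin_mid between 0.038 and 0.062 m and angle between the x axis of red_tin_mid and the x axis of row_floor, either way round below 0.2 rad and y of red_tin_mid in the frame of row_floor below 0.06 m and z of red_tin_mid in the frame of row_floor below 0.061 m), for 0.2 s.
At the end, for the whole second after the job is handed in: Bar open at the back (over 1.9 rad); red tin at rest next to the left of blue (centres 38-62 mm apart), green still left of red; red square within 0.2 rad; all five tins in the row: centres 49-61 mm above its floor, within 8 mm of its middle line, upright within 0.1 rad (all of step 2 and value of joint bar above 1.9 rad and z of green_tin_mid in the frame of row_floor between 0.049 and 0.061 m and x of green_tin_mid in the frame of row_floor between -0.008 and 0.008 m and angle between each of green_tin_mid, blue_tin_mid, yellow_tin_mid, black_tin_mid, red_tin_mid's own z axis and vertical below 0.1 rad and z of blue_tin_mid in the frame of row_floor between 0.049 and 0.061 m and x of blue_tin_mid in the frame of row_floor between -0.008 and 0.008 m and z of yellow_tin_mid in the frame of row_floor between 0.049 and 0.061 m and x of yellow_tin_mid in the frame of row_floor between -0.008 and 0.008 m and z of black_tin_mid in the frame of row_floor between 0.049 and 0.061 m and x of black_tin_mid in the frame of row_floor between -0.008 and 0.008 m and z of red_tin_mid in the frame of row_floor above 0.049 m and x of red_tin_mid in the frame of row_floor between -0.008 and 0.008 m and y of green_tin_mid in the frame of row_floor between -0.1 and 0.1 m and y of blue_tin_mid in the frame of row_floor between -0.1 and 0.1 m and y of yellow_tin_mid in the frame of row_floor between -0.1 and 0.1 m and y of black_tin_mid in the frame of row_floor between -0.1 and 0.1 m and linear speed of red_tin below 0.02 m/s and horizontal distance between green_tin_mid and blue_tin_mid above 0.078 m); the robot touches nothing.
It fails at once if another tin of the row is lifted out (over 30 mm) or tipped (over 0.5 rad) (z of any of green_tin_mid, blue_tin_mid, yellow_tin_mid, black_tin_mid in the frame of row_floor above 0.085 m or angle between any of green_tin_mid, blue_tin_mid, yellow_tin_mid, black_tin_mid's own z axis and vertical above 0.5 rad).
It fails at once if the red tin is dropped into the row (over 0.5 m/s close to its floor) (z of red_tin_mid in the frame of row_floor below 0.072 m and x of red_tin_mid in the frame of row_floor between -0.03 and 0.03 m and y of red_tin_mid in the frame of row_floor between -0.1 and 0.1 m and linear speed of red_tin above 0.5 m/s).
It fails at once if the dripper or the tamper is moved over 20 mm or tipped (distance of any of dripper_mid, tamper_mid from where it was at the start of the episode above 0.02 m or angle between any of dripper_mid, tamper_mid's own z axis and vertical above 0.3 rad).
It fails at once if the carousel is turned (its jar moved over 15 mm) (distance of carousel_jar from where it was at the start of the episode above 0.015 m).
It also fails if it takes over 67 s, if anything falls off the work surface, if the arm or the gripper's body presses on something with over 40 N, if the wrist force passes 120 N, or if a joint passes its speed limit or range.

ROBOT

A 7-joint arm with a two-finger parallel gripper is mounted at the origin on the work surface. World frame = base frame: x ahead of the robot, y to its left, z up, the work surface at z = 0. Lengths are in m, angles in rad, forces in N, time in s.
With the tool pointing down it reaches from about 0.4 to 0.9 m from the base axis. Payload 5.5 kg.
Tool frame: the origin (TCP) lies at the very end of the fingers, on their centre line; the grasp point (between the pads) lies 19 mm behind it (manip.pinch_z is the z of the grasp point in the tool frame, in m); z points along the fingers, y is the line along which they close (so a half turn about z gives the same grasp; the last joint's range is limited). The gripper opens to 92 mm and grips with 3 to 60 N. Pads are 19 mm wide; open, the fingers measure 130 mm over their backs; the gripper's body (75 mm by 190 mm) begins 47 mm behind the grasp point.
Start: joints at [-1.038, 0.501, -0.427, 1.55, 0.221, 1.138, -0.21], TCP at [0.173, 0.626, 0.196] pointing down, gripper open.
Joint ranges: [-2.88, 2.88], [-0.31, 2.03], [-1.54, 1.56], [0.2, 2.42], [-1.41, 4.55], [0.19, 2.02], [-2.57, 2.57]. Speed limits (rad/s): [2.57, 2.57, 3.14, 3.14, 3.14, 3.14, 3.14].

INTERFACE

Orientations are given as a rotation vector (axis times angle).
In Python, from cell import monitor, vision, job, manip gives the robot as it stands.
- The arm moves only by the tool arm_command, never from a script. Its arguments are lists of equal length, an entry for each row: "xyz": the shift along the world's x, y, z in mm, a list of three; "turn": the turn, a rotation vector about the world's x, y, z in degrees, a list of three. A call has 1 to 8 rows; each row is the pose to reach, as a shift and turn from the pose commanded when the call began; what a row does not reach only later rows make up. A row lasts 1/12 s, in which the tool goes at most 41.7 mm and 7.16 degrees, less where a joint would pass 70% of its speed; a pose out of reach is approached as far as the arm can. A call with a gripper value outside its range is refused whole. "claw" is the finger opening in mm, from 0 to 91.8, set as the call begins (left out, the last holds). The fingers move at their own pace and stop on an object; "squeeze" is the grip in N (left out, the last holds). Time passes only in rows, so rows that repeat a pose let the fingers close. It gives the time, the measured TCP pose, the force, the opening and the grip force at its end, in the units of the state.
- monitor.get_state(): the state, without advancing time (a new reading comes with each control period).
- vision.read_camera(name): name is "scene" or "top"; returns a dict with "frame" (480x640x3 uint8, blue, green, red), "range_z" (480x640 float32, m along the optical axis (not along the pixel's ray), 0 where there is no reading), "fov_y" (degrees; the focal length in pixels is half the picture's height over the tangent of half this angle, whatever the lens; pixels are square), "cx", "cy" (the principal point, pixels), "pose" (4x4, takes a point from camera to world coordinates). Camera axes: x right, y down, z forward; pixel columns grow to the right and rows downward; lengths in m; the calibration is good to about 2 mm. A picture is of the moment at which its call begins.
- job.sign_off(): hands the job in; it is judged then, once.
The state is a dict: "t": time; "joint_positions": joint angles; "joint_velocities": joint speeds; "tau": joint torques, N m; "position": TCP position; "eef_rot": TCP orientation; "ft_force": force on the tool from outside, world axes, zero at the start; "ft_torque": the same for the moment, N m; "opening": opening from 0.0 (shut) to 1.0 (fully open); "grip_force": force on a finger pad.
Only numpy, scipy, OpenCV 4.12 (cv2) and the standard library are available. Lean on these libraries where they do the work, as an engineer would, in place of code of your own. Each camera call takes 0.05 s, during which the arm holds its last target. There are 200 camera calls.

## Working session

There is one attempt and no reset: what is moved stays moved. The work goes in short steps, Python scripts to look and compute and a tool call to move; the robot and the scene stay as the last step left them, time stands still between calls to the robot, and variables do not carry over. Pictures are saved under pics/ and viewed, at most 10 in all, crops included, and the job is handed in when it is done.

Besides the shell and the picture viewer there is one more tool, called after "Emit:" by a JSON object that holds its "fn" and its "kwargs", one argument or row to a line. arm_command: Moves the arm, as the interface text tells. Its arguments: {"type":"object","properties":{"xyz":{"type":"array"},"turn":{"type":"array"},"claw":{"type":"number"},"squeeze":{"type":"number"}},"required":["xyz","turn"]}

```bash
mkdir -p pics; ls; cat > h.py <<'E'
import numpy as np, cv2
from cell import monitor, vision, job, manip
def cam(n):
    d=vision.read_camera(n); h=d["frame"].shape[0]
    d["f"]=h/2/np.tan(np.radians(d["fov_y"])/2); d["pose"]=np.array(d["pose"]); return d
def cloud(d):
    z=d["range_z"]; v,u=np.indices(z.shape)
    p=np.stack([(u-d["cx"])/d["f"]*z,(v-d["cy"])/d["f"]*z,z],-1)
    w=p@d["pose"][:3,:3].T+d["pose"][:3,3]; w[z==0]=np.nan; return w
E
python3 - <<'E'
from h import *
for n in("scene","top"):
    d=cam(n); cv2.imwrite(f"pics/{n}0.png",d["frame"]); print(n,d["fov_y"],d["pose"].round(3).tolist()); np.save(n+"0.npy",cloud(d))
s=monitor.get_state(); print(s); print(manip.pinch_z)
E
```

```text
pics
scene 45.50738954316581 [[0.817, 0.494, -0.296, 0.866], [0.576, -0.69, 0.438, -0.568], [0.012, -0.528, -0.849, 1.23], [0.0, 0.0, 0.0, 1.0]]
top 45.14091442428499 [[-0.013, -0.992, 0.126, 0.336], [-1.0, 0.016, 0.02, -0.017], [-0.022, -0.126, -0.992, 1.542], [0.0, 0.0, 0.0, 1.0]]
{'t': 0.1, 'joint_positions': array([-1.03780118,  0.50173366, -0.42682229,  1.55134796,  0.22085531,
        1.13831665, -0.21032574]), 'joint_velocities': array([ 0.00178548, -0.00274569,  0.00198752, -0.00104959,  0.00038672,
        0.00116117, -0.0010842 ]), 'tau': array([-1.10256366e-02, -5.67866421e+01, -5.83879977e+00, -2.79912794e+01,
       -6.91341260e-02,  2.41501944e-02,  7.31012528e-05]), 'position': array([0.17311107, 0.62581144, 0.19539521]), 'eef_rot': array([-4.22383886e-01, -3.11282158e+00,  2.70529290e-03]), 'ft_force': array([-0.73791151, -0.47927886, -0.05609242]), 'ft_torque': array([-0.01024803,  0.03640308, -0.0020598 ]), 'grip_force': 0.0, 'opening': 1.0027066038652486}
-0.0188
```

View pics/scene0.png

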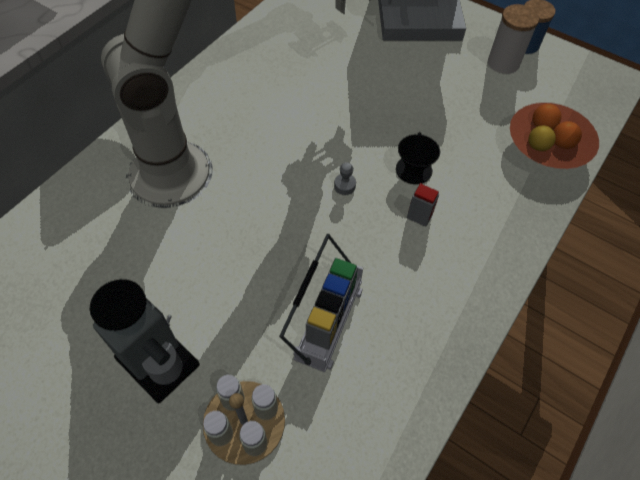

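View pics/top0.png

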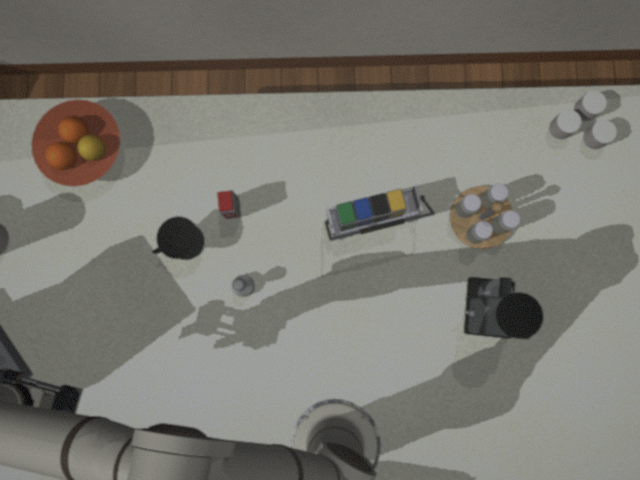

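The scene view shows the row as green (343,268), blue (336,285), black (329,300) and yellow (321,319), with the bar closed in front of it. Red is at (424,200), next to the dripper at (418,155) and the tamper (345,180). In the top view red is at (227,197) and the row runs from (345,212) to (396,200).

```bash
cat >> h.py <<'E'
R={"red":([170,4],120),"green":([45,80],90),"blue":([105,130],110),"yellow":([18,35],120)}
def lids(d,w,zs):
    hsv=cv2.cvtColor(d["frame"],cv2.COLOR_BGR2HSV).astype(int); out={}
    for k,((a,b),s) in R.items():
        h=hsv[...,0]; m=((h>=a)|(h<=b)) if a>b else ((h>=a)&(h<=b))
        z0=zs.get(k,0.14); m&=(hsv[...,1]>s)&(abs(w[...,2]-z0)<0.006)&(w[...,0]>.35)&(abs(w[...,1])<.4)
        n,l,st,_=cv2.connectedComponentsWithStats(m.astype(np.uint8))
        if n<2: continue
        i=1+st[1:,4].argmax(); P=w[l==i]; r=cv2.minAreaRect((P[:,:2]*1000).astype(np.float32))
        out[k]=(r[0],r[1],r[2],round(float(np.median(P[:,2])),4),len(P))
    return out
E
python3 - <<'E'
from h import *
for n in("scene","top"):
    d=cam(n); w=cloud(d); print(n)
    for k,v in lids(d,w,{"red":0.11}).items(): print(k,np.round(v[0],1),np.round(v[1],1),round(v[2],1),v[3:])
    # bar: dark points above 0.15
    m=(w[...,2]>.145)&(w[...,2]<.18)&(w[...,0]>.35)&(w[...,0]<.7)&(abs(w[...,1])<.2)
    g=cv2.cvtColor(d["frame"],cv2.COLOR_BGR2GRAY); P=w[m&(g<60)]; print("bar",len(P),np.percentile(P,[2,50,98],axis=0).round(3).tolist())
    for nm,(u,v) in dict(grinder=(120,305),).items(): pass
    if n=="top":
        for nm,(u,v,r) in dict(dripper=(180,238,22),tamper=(243,285,10),car=(482,216,30)).items():
            Q=w[v-r:v+r,u-r:u+r].reshape(-1,3);Q=Q[Q[:,2]>.05];print(nm,Q.min(0).round(3),Q.max(0).round(3))
E
```

```text
scene
red [625.2 267.7] [50.9 38.8] 3.9 (0.1105, 249)
green [584.4 -37.7] [49.7 38.3] 12.0 (0.1405, 337)
blue [593.7 -79.4] [50.2 39.2] 11.1 (0.1403, 372)
yellow [ 613.4 -161.1] [49.6 38.4] 13.0 (0.1407, 410)
bar 447 [[0.519, -0.195, 0.146], [0.545, -0.116, 0.164], [0.59, 0.002, 0.169]]
top
red [623.3 266.7] [48.2 32.3] 8.0 (0.1103, 213)
green [582.2 -38.1] [45.8 32.1] 14.1 (0.1405, 229)
blue [592.1 -79.1] [46.4 35. ] 13.8 (0.14, 255)
yellow [ 611.3 -161.1] [46.5 34.1] 11.3 (0.1402, 247)
bar 171 [[0.531, -0.172, 0.146], [0.546, -0.121, 0.164], [0.611, -0.072, 0.17]]
dripper [0.482 0.338 0.05 ] [0.591 0.451 0.095]
tamper [0.396 0.218 0.064] [0.429 0.251 0.094]
car [ 0.514 -0.453  0.05 ] [ 0.653 -0.327  0.188]
```

Emit:
{"fn": "arm_command", "kwargs": {
  "xyz": [
    [227,-266,75],
    [227,-266,75],
    [227,-266,75],
    [227,-266,75],
    [227,-266,75],
    [227,-266,75],
    [227,-266,75],
    [227,-266,75]
  ],
  "turn": [
    [0,0,-61.3],
    [0,0,-61.3],
    [0,0,-61.3],
    [0,0,-61.3],
    [0,0,-61.3],
    [0,0,-61.3],
    [0,0,-61.3],
    [0,0,-61.3]
  ],
  "claw": 0
}}

```text
t: 0.87
position: [0.3857, 0.3767, 0.2668]
eef_rot: [-1.871, -2.524, -0.0]
ft_force: [0.6, -0.5, -0.2]
opening: 0.466
grip_force: 0.0
```

```bash
python3 - <<'E'
from h import *
# row frame from tins; end walls: points z~0.09 in row frame
a=np.radians(13.2); ex=np.array([np.cos(a),np.sin(a)]); ey=np.array([-ex[1],ex[0]]); c=np.array([.598,-.0995])
for n in("scene0","top0"):
    w=np.load(n+".npy"); q=np.stack([(w[...,:2]-c)@ex,(w[...,:2]-c)@ey,w[...,2]],-1).reshape(-1,3)
    m=(abs(q[:,2]-.09)<.004)&(abs(q[:,0])<.04)&(abs(q[:,1])<.16)&(abs(q[:,1])>.09); 
    print(n,np.histogram(q[m,1]*1000,bins=range(-160,165,5))[0].tolist()); 
    for s in(-1,1):
        k=m&(q[:,1]*s>0); print(s,k.sum(),np.percentile(q[k],[5,50,95],axis=0).round(4).tolist())
    m=(abs(q[:,2]-.05)<.006)&(abs(q[:,0])<.06)&(abs(q[:,1])<.16); print(np.histogram(q[m,0]*1000,bins=range(-60,65,5))[0].tolist())
E
```

```text
scene0 [0, 0, 0, 4, 7, 3, 60, 29, 0, 0, 0, 0, 0, 0, 0, 0, 0, 0, 0, 0, 0, 0, 0, 0, 0, 0, 0, 0, 0, 0, 0, 0, 0, 0, 0, 0, 0, 0, 0, 0, 0, 0, 0, 0, 0, 0, 0, 0, 0, 0, 0, 0, 5, 11, 6, 7, 0, 0, 0, 0, 0, 0, 0, 0]
-1 103 [[-0.0265, -0.1396, 0.087], [-0.001, -0.127, 0.0904], [0.0315, -0.1233, 0.0933]]
1 29 [[-0.026, 0.1033, 0.0869], [0.022, 0.1087, 0.0901], [0.0329, 0.1179, 0.0931]]
[0, 0, 0, 0, 1, 38, 8, 9, 7, 4, 3, 3, 5, 10, 9, 8, 10, 42, 169, 24, 0, 0, 0, 0]
top0 [0, 0, 0, 2, 2, 5, 47, 6, 0, 0, 0, 0, 0, 0, 0, 0, 0, 0, 0, 0, 0, 0, 0, 0, 0, 0, 0, 0, 0, 0, 0, 0, 0, 0, 0, 0, 0, 0, 0, 0, 0, 0, 0, 0, 0, 0, 0, 0, 0, 0, 0, 0, 34, 16, 2, 1, 0, 0, 0, 0, 0, 0, 0, 0]
-1 62 [[-0.0307, -0.1382, 0.087], [-0.0014, -0.1275, 0.0896], [0.0315, -0.1247, 0.0935]]
1 53 [[-0.0324, 0.1011, 0.0861], [-0.0065, 0.1041, 0.0897], [0.0314, 0.109, 0.0923]]
[0, 0, 0, 0, 17, 115, 35, 1, 3, 2, 3, 1, 3, 0, 2, 0, 4, 2, 28, 0, 0, 0, 0, 0]
```

Emit:
{"fn": "arm_command", "kwargs": {
  "xyz": [
    [102,-513,0],
    [102,-513,0],
    [102,-513,0],
    [102,-513,0],
    [102,-513,0],
    [102,-513,0],
    [102,-513,0],
    [102,-513,0]
  ],
  "turn": [
    [0,0,-3.8],
    [0,0,-3.8],
    [0,0,-3.8],
    [0,0,-3.8],
    [0,0,-3.8],
    [0,0,-3.8],
    [0,0,-3.8],
    [0,0,-3.8]
  ]
}}

```text
t: 1.53
position: [0.4496, 0.0497, 0.2664]
eef_rot: [1.946, 2.466, 0.001]
ft_force: [0.8, 0.5, 0.3]
opening: 0.006
grip_force: 0.0
```

Emit:
{"fn": "arm_command", "kwargs": {
  "xyz": [
    [38,-186,0],
    [38,-186,0],
    [38,-186,0],
    [38,-186,0],
    [38,-186,-30],
    [38,-186,-70],
    [38,-186,-110],
    [38,-186,-119]
  ],
  "turn": [
    [0,0,0],
    [0,0,0],
    [0,0,0],
    [0,0,0],
    [0,0,0],
    [0,0,0],
    [0,0,0],
    [0,0,0]
  ]
}}

```text
t: 2.2
position: [0.4831, -0.1338, 0.1417]
eef_rot: [-1.942, -2.459, 0.007]
ft_force: [-0.9, 1.0, -0.0]
opening: 0.006
grip_force: 0.0
```

Emit:
{"fn": "arm_command", "kwargs": {
  "xyz": [
    [10,2,8],
    [24,6,10],
    [39,9,10],
    [54,13,10],
    [70,17,10],
    [88,21,10],
    [106,25,10],
    [124,29,10]
  ],
  "turn": [
    [0,0,0],
    [0,0,0],
    [0,0,0],
    [0,0,0],
    [0,0,0],
    [0,0,0],
    [0,0,0],
    [0,0,0]
  ]
}}

```text
t: 2.87
position: [0.6132, -0.1044, 0.1587]
eef_rot: [1.944, 2.467, 0.001]
ft_force: [0.2, 0.2, 0.1]
opening: 0.004
grip_force: 0.0
```

Emit:
{"fn": "arm_command", "kwargs": {
  "xyz": [
    [15,3,0],
    [20,5,0],
    [20,5,20],
    [0,0,50],
    [-20,-5,90],
    [-60,-15,130],
    [-60,-15,150],
    [-60,-15,150]
  ],
  "turn": [
    [0,0,0],
    [0,0,0],
    [0,0,0],
    [0,0,0],
    [0,0,0],
    [0,0,0],
    [0,0,0],
    [0,0,0]
  ],
  "claw": 91.8
}}

```text
t: 3.53
position: [0.5521, -0.1231, 0.316]
eef_rot: [1.944, 2.456, 0.009]
ft_force: [1.5, -0.5, -0.6]
opening: 0.533
grip_force: 0.0
```

```bash
python3 - <<'E'
from h import *
d=cam("scene"); w=cloud(d); cv2.imwrite("pics/s1.png",cv2.resize(d["frame"][190:400,200:480],None,fx=2.5,fy=2.5))
for n in ("scene","top"):
    d=cam(n) ; w=cloud(d)
    for k,v in lids(d,w,{"red":0.11}).items(): print(k,np.round(v[0],1),np.round(v[1],1),round(v[2],1),v[3:])
print(monitor.get_state()["position"])
E
```

```text
red [625.4 267.3] [51. 40.] 4.7 (0.1103, 262)
green [584.1 -37.7] [50.2 38. ] 13.2 (0.1404, 340)
blue [594.  -78.6] [49.9 39.2] 13.4 (0.1406, 380)
yellow [ 613.2 -161.1] [50.3 38.1] 12.7 (0.1405, 408)
red [623.1 266.4] [46.9 33.1] 7.1 (0.1102, 215)
green [582.4 -38.4] [45.3 32.4] 13.1 (0.1398, 235)
blue [592.3 -74.1] [32.2 48.9] 89.1 (0.1401, 197)
[ 0.55159631 -0.12003367  0.30837689]
```

View pics/s1.png

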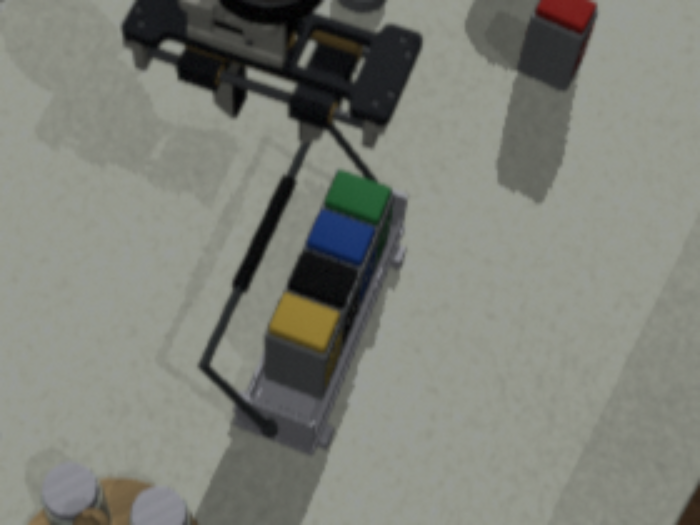

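The crop shows the bar lying closed at the front again (sleeve at about (265,232) in the crop), with the tins undisturbed. I'll push again with the claw closed, more slowly, and stop to look before retracting.

Emit:
{"fn": "arm_command", "kwargs": {
  "xyz": [
    [-40,-10,0],
    [-65,-16,-20],
    [-65,-16,-60],
    [-65,-16,-100],
    [-65,-16,-135],
    [-65,-16,-157],
    [-65,-16,-157],
    [-65,-16,-157]
  ],
  "turn": [
    [0,0,0],
    [0,0,0],
    [0,0,0],
    [0,0,0],
    [0,0,0],
    [0,0,0],
    [0,0,0],
    [0,0,0]
  ],
  "claw": 0
}}

```text
t: 4.35
position: [0.4851, -0.1357, 0.1484]
eef_rot: [-1.943, -2.463, 0.005]
ft_force: [0.3, -0.4, 0.5]
opening: 0.189
grip_force: 0.0
```

Emit:
{"fn": "arm_command", "kwargs": {
  "xyz": [
    [9,2,0],
    [18,4,0],
    [27,6,0],
    [36,8,0],
    [45,11,0],
    [54,13,0],
    [63,15,0],
    [72,17,0]
  ],
  "turn": [
    [0,0,0],
    [0,0,0],
    [0,0,0],
    [0,0,0],
    [0,0,0],
    [0,0,0],
    [0,0,0],
    [0,0,0]
  ]
}}

```text
t: 5.02
position: [0.5598, -0.119, 0.1502]
eef_rot: [1.946, 2.467, 0.0]
ft_force: [0.6, -0.2, -0.3]
opening: 0.003
grip_force: 0.0
```

```bash
python3 - <<'E'
from h import *
d=cam("scene"); cv2.imwrite("pics/s2.png",cv2.resize(d["frame"][190:400,200:480],None,fx=2.5,fy=2.5))
s=monitor.get_state();print(s["position"],s["ft_force"])
E
```

```text
[ 0.56167927 -0.1182661   0.15031921] [ 2.79979369 -0.42234723  0.61073173]
```

View pics/s2.png

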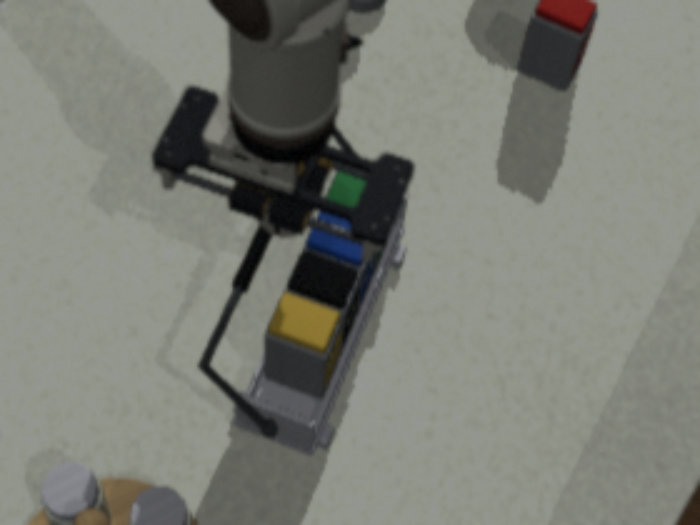

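The crop shows the bar still closed, with the hand right over the upper part of the sleeve near (265,240). I'll project the TCP and the sleeve into both views to see whether there is contact.

```bash
cat >> h.py <<'E'
def proj(d,p):
    T=np.linalg.inv(d["pose"]); q=T[:3,:3]@np.array(p)+T[:3,3]; return (q[:2]/q[2]*d["f"]+[d["cx"],d["cy"]]).round(1)
E
python3 - <<'E'
from h import *
d=cam("scene"); s=monitor.get_state(); p=s["position"]; print(p,s["ft_force"],s["opening"])
off=np.array([200,190])
for z in(0,.02,.066): print("tcp+",z,(proj(d,p+[0,0,z])-off)*2.5)
a=np.radians(13.2); ex=np.array([np.cos(a),np.sin(a),0]); ey=np.array([-ex[1],ex[0],0]); c=np.array([.6004,-.1097,0.03])
for y in(-.055,0,.055): print("sleeve",(proj(d,c-.057*ex+y*ey+[0,0,.128])-off)*2.5)
w=cloud(d); q=w-c; q=np.stack([q@ex,q@ey,w[...,2]],-1)
m=(abs(q[...,1])<.15)&(q[...,0]<.0)&(q[...,0]>-.1)&(q[...,2]>.12)&(q[...,2]<.2)
for y in np.arange(-.12,.12,.02):
    k=m&(abs(q[...,1]-y)<.01); P=q[k]
    print(y.round(2),len(P), P.mean(0).round(3) if len(P) else "", P[:,2].max().round(3) if len(P) else "")
E
```

```text
[ 0.56049438 -0.11855756  0.15015922] [-0.36583894  0.18855561  0.46805105] 0.008893332051805895
tcp+ 0 [281.25 242.25]
tcp+ 0.02 [281.5  231.25]
tcp+ 0.066 [282. 205.]
sleeve [237.75 287.25]
sleeve [263.25 232.  ]
sleeve [287.75 179.  ]
-0.12 84 [-0.048 -0.124  0.15 ] 0.167
-0.1 38 [-0.057 -0.1    0.162] 0.167
-0.08 89 [-0.031 -0.075  0.143] 0.166
-0.06 175 [-0.026 -0.06   0.146] 0.17
-0.04 142 [-0.031 -0.041  0.15 ] 0.17
-0.02 198 [-0.026 -0.021  0.147] 0.197
0.0 162 [-0.029 -0.003  0.158] 0.2
0.02 111 [-0.013  0.02   0.138] 0.144
0.04 38 [-0.013  0.043  0.141] 0.147
0.06 39 [-0.013  0.066  0.141] 0.147
0.08 92 [-0.013  0.08   0.14 ] 0.146
0.1 4 [-0.012  0.091  0.139] 0.14
```

```bash
python3 - <<'E'
from h import *
a=np.radians(13.2); ex=np.array([np.cos(a),np.sin(a),0]); ey=np.array([-ex[1],ex[0],0]); c=np.array([.6004,-.1097,0.0])
ims=[]
for n,(u,v) in dict(scene=(310,285),top=(372,215)).items():
    d=cam(n); w=cloud(d); q=w-c; q=np.stack([q@ex,q@ey,w[...,2]],-1)
    ims.append(cv2.resize(d["frame"][v-45:v+45,u-40:u+40],(400,450),interpolation=cv2.INTER_CUBIC))
    for z in np.arange(.15,.28,.01):
        k=(abs(q[...,2]-z)<.005)&(abs(q[...,0])<.15)&(abs(q[...,1])<.05); P=q[k]
        if len(P): print(n,z.round(2),len(P),"x",(P[:,0].min()*1000).round(),(P[:,0].max()*1000).round(),"y",(P[:,1].min()*1000).round(),(P[:,1].max()*1000).round())
im=np.clip(np.hstack(ims)*1.6,0,255).astype(np.uint8); cv2.imwrite("pics/z3.png",im)
E
```

```text
scene 0.15 22 x -51.0 23.0 y -49.0 43.0
scene 0.16 82 x -64.0 -50.0 y -49.0 2.0
scene 0.17 70 x -62.0 -50.0 y -50.0 2.0
scene 0.18 6 x -47.0 -39.0 y -10.0 -6.0
scene 0.19 23 x -54.0 -25.0 y -11.0 -7.0
scene 0.2 20 x -56.0 -23.0 y -11.0 -7.0
scene 0.21 3 x -51.0 -49.0 y -11.0 -10.0
scene 0.22 1 x -49.0 -49.0 y -10.0 -10.0
scene 0.25 50 x -125.0 47.0 y -36.0 23.0
scene 0.26 280 x -125.0 47.0 y -37.0 29.0
scene 0.27 416 x -132.0 52.0 y -37.0 29.0
scene 0.28 220 x -133.0 55.0 y -38.0 35.0
top 0.15 8 x -13.0 16.0 y 29.0 47.0
top 0.25 2 x 37.0 42.0 y 35.0 36.0
top 0.26 5 x 4.0 42.0 y 30.0 36.0
top 0.27 1 x 42.0 42.0 y 37.0 37.0
top 0.28 14 x -127.0 51.0 y -37.0 37.0
```

View pics/z3.png

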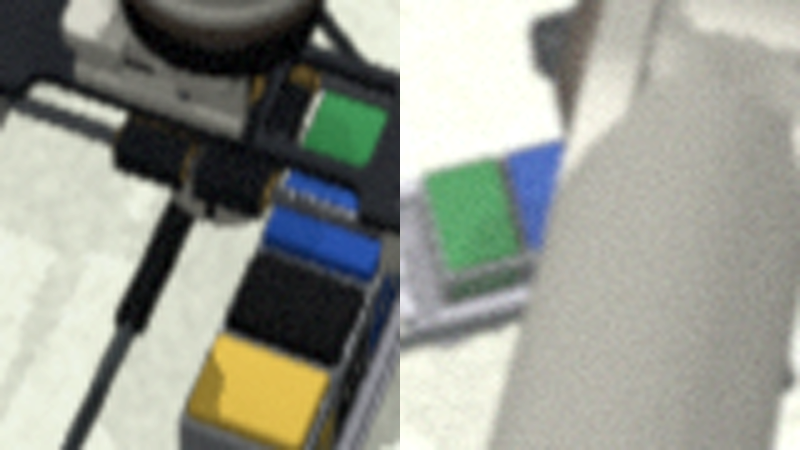

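The left half of the zoom shows the grey fingertips ending near (228,220), above the sleeve end at (185,215), with no finger visible below about z 0.175. It looks as if the tips pass over the bar. I'll back off over it, go lower in front and check the tip height.

Emit:
{"fn": "arm_command", "kwargs": {
  "xyz": [
    [0,0,15],
    [-25,-6,15],
    [-50,-12,15],
    [-80,-19,10],
    [-80,-19,-10],
    [-80,-19,-25],
    [-80,-19,-25],
    [-80,-19,-25]
  ],
  "turn": [
    [0,0,0],
    [0,0,0],
    [0,0,0],
    [0,0,0],
    [0,0,0],
    [0,0,0],
    [0,0,0],
    [0,0,0]
  ]
}}

```text
t: 5.88
position: [0.4777, -0.1385, 0.1249]
eef_rot: [-1.946, -2.464, 0.001]
ft_force: [1.4, 0.3, 0.3]
opening: 0.002
grip_force: 0.0
```

```bash
python3 - <<'E'
from h import *
a=np.radians(13.2); ex=np.array([np.cos(a),np.sin(a),0]); ey=np.array([-ex[1],ex[0],0]); c=np.array([.6004,-.1097,0.0])
d=cam("scene"); w=cloud(d); q=w-c; q=np.stack([q@ex,q@ey,w[...,2]],-1)
s=monitor.get_state(); p=s["position"]-c; print(s["position"],"row",p@ex,p@ey,s["ft_force"])
for z in np.arange(.06,.24,.01):
    k=(abs(q[...,2]-z)<.005)&(q[...,0]<-.01)&(q[...,0]>-.2)&(abs(q[...,1])<.03); P=q[k]
    if len(P): print(z.round(2),len(P),"x",(np.percentile(P[:,0],[0,10,50,90,100])*1000).round(),"y",(P[:,1].min()*1000).round(),(P[:,1].max()*1000).round())
E
```

```text
[ 0.47874583 -0.1385726   0.12564901] row -0.12503301765148914 -0.0003299143264056843 [-0.63811008 -0.29067319  0.02863081]
0.13 38 x [-28. -27. -21. -12. -11.] y -29.0 27.0
0.14 168 x [-25. -23. -17. -11. -10.] y -30.0 30.0
0.15 3 x [-17. -17. -17. -15. -15.] y -11.0 30.0
0.16 56 x [-132. -126.  -60.  -51.  -50.] y -30.0 3.0
0.17 53 x [-141. -133.  -61.  -52.  -50.] y -28.0 -1.0
0.18 3 x [-140. -140. -139. -137. -137.] y -11.0 -9.0
0.22 8 x [-95. -95. -94. -77. -38.] y -26.0 12.0
0.23 34 x [-195. -181.  -95.  -69.  -59.] y -29.0 27.0
```

```bash
python3 - <<'E'
from h import *
a=np.radians(13.2); ex=np.array([np.cos(a),np.sin(a),0]); ey=np.array([-ex[1],ex[0],0]); c=np.array([.6004,-.1097,0.0])
d=cam("scene"); w=cloud(d); q=w-c; q=np.stack([q@ex,q@ey,w[...,2]],-1)
p=monitor.get_state()["position"]
u,v=proj(d,p).astype(int); print(u,v)
for z in (0,.01,.02,.03,.04,.05): print(z,proj(d,p+[0,0,z]))
np.set_printoptions(linewidth=200)
b=(slice(v-24,v+8,2),slice(u-14,u+16,2)); print((q[b][...,2]*1000).round()); print((q[b][...,0]*1000).round())
cv2.imwrite("pics/z4.png",np.clip(cv2.resize(d["frame"][v-45:v+45,u-60:u+60],(800,600),interpolation=cv2.INTER_CUBIC)*1.6,0,255).astype(np.uint8))
E
```

```text
276 279
0 [276.5 279.2]
0.01 [276.3 277. ]
0.02 [276.1 274.8]
0.03 [275.9 272.6]
0.04 [275.7 270.4]
0.05 [275.4 268.1]
[[261. 264. 264. 268. 271. 276. 276. 275. 267. 267. 261. 249. 245. 251. 235.]
 [247. 256. 260. 259. 264. 264. 268. 269. 266. 266. 260. 245. 245. 240. 227.]
 [247. 246. 245. 243. 257. 257. 265. 265. 266. 265. 268. 262. 248. 235. 221.]
 [248. 248. 246. 244. 231. 245. 243. 256. 257. 264. 266. 265. 265. 265. 266.]
 [247. 248. 245. 239. 245. 247. 248. 246. 246. 246. 255. 259. 264. 267. 265.]
 [238. 242. 244. 239. 248. 244. 247. 249. 250. 243. 245. 242. 231. 260. 264.]
 [232. 236. 238. 190. 246. 248. 246. 249. 245. 245. 247. 245. 224.   1.  -2.]
 [  3.   4. 232. 181. 239. 241. 244. 242. 248. 246. 245. 240. 242. 240.  -1.]
 [  1.   5.   8. 169. 178. 233. 233. 241. 239. 244. 240. 234. 243. 242. 240.]
 [  2.   0.  -0.   5. 167. 170. 166. 228. 231. 237. 230.   2.   2. 235. 239.]
 [ -4.   3.   0.   1.   2. 160. 157. 166. 171. 175.   0.   0.  -1.   1.   4.]
 [  1.   0.   1.   1.  -2.   2.   3.   1.  -1.   3.   1.   4.   4.   3.   0.]
 [ -0.   0.   2.  -3.   1.   2.  -3.   1.  -4
[... 1056 characters left out ...]
-104. -101.  -96.  -93.  -91.  -85.  -82.  -79.]
 [-195. -191. -187. -181. -133. -128. -125. -105. -101.  -96.  -94. -146. -141.  -81.  -77.]
 [-194. -188. -184. -180. -175. -129. -126. -119. -114. -109. -148. -144. -140. -135. -130.]
 [-191. -187. -182. -177. -174. -168. -163. -160. -155. -150. -146. -141. -136. -132. -128.]
 [-189. -184. -179. -176. -171. -166. -163. -157. -154. -148. -144. -141. -135. -130. -126.]
 [-188. -181. -177. -172. -167. -164. -158. -155. -151. -147. -141. -138. -133. -128. -123.]
 [-185. -180. -175. -170. -166. -161. -156. -154. -148. -144. -139. -136. -131. -127. -122.]
 [-182. -177. -173. -169. -164. -160. -155. -150. -146. -142. -138. -133. -128. -124. -120.]]
```

View pics/z4.png

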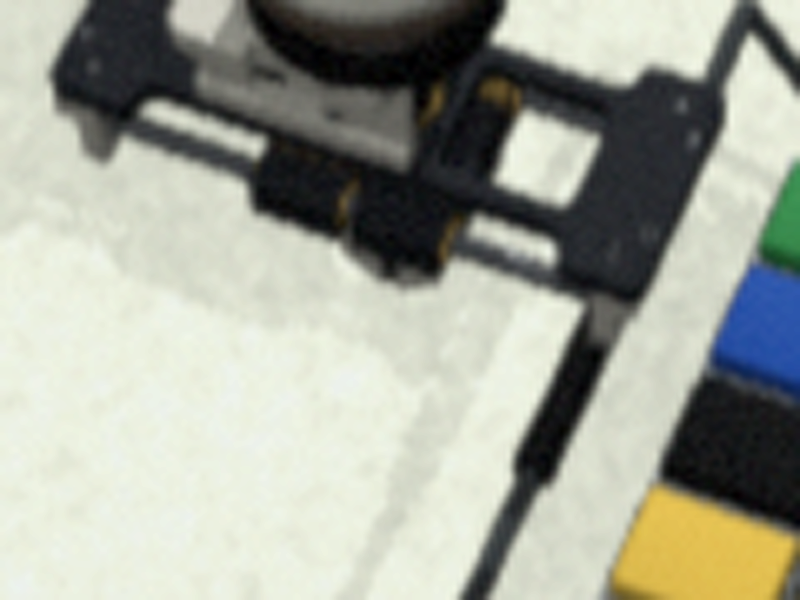

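The zoom shows the closed fingertips under the carriages at (395,270), about z 0.157, while the TCP reads 0.126. The real tips are therefore about 30 mm above the reading, and the bar was never touched. I'll push with a lower reading and watch the force.

Emit:
{"fn": "arm_command", "kwargs": {
  "xyz": [
    [0,0,-10],
    [10,2,-10],
    [20,5,-10],
    [30,7,-10],
    [40,9,-10],
    [50,11,-10],
    [60,14,-10],
    [65,15,-10]
  ],
  "turn": [
    [0,0,0],
    [0,0,0],
    [0,0,0],
    [0,0,0],
    [0,0,0],
    [0,0,0],
    [0,0,0],
    [0,0,0]
  ]
}}

```text
t: 6.65
position: [0.5458, -0.1225, 0.1153]
eef_rot: [1.944, 2.467, 0.001]
ft_force: [-0.6, 0.0, 0.2]
opening: 0.005
grip_force: 0.3
```

```bash
cat >> h.py <<'E'
a_=np.radians(13.2); ex=np.array([np.cos(a_),np.sin(a_),0]); ey=np.array([-ex[1],ex[0],0]); C=np.array([.6004,-.1097,0.0])
def rowf(w): q=w-C; return np.stack([q@ex,q@ey,w[...,2]],-1)
E
python3 - <<'E'
from h import *
d=cam("scene"); q=rowf(cloud(d)); s=monitor.get_state(); print(rowf(s["position"]).round(4),s["ft_force"])
g=cv2.cvtColor(d["frame"],cv2.COLOR_BGR2GRAY)
m=(abs(q[...,1])<.11)&(abs(q[...,0])<.12)&(q[...,2]>.148)&(q[...,2]<.19)
for y in np.arange(-.1,.11,.02):
    P=q[m&(abs(q[...,1]-y)<.01)]
    if len(P): print(y.round(2),len(P),np.median(P,0).round(3),P.min(0).round(3),P.max(0).round(3))
E
```

```text
[-0.0556 -0.      0.1153] [ 0.24242606 -0.8018963   0.77626357]
-0.1 40 [-0.03  -0.1    0.175] [-0.034 -0.11   0.169] [-0.026 -0.09   0.178]
-0.08 36 [-0.03  -0.079  0.174] [-0.035 -0.089  0.166] [-0.026 -0.07   0.179]
-0.06 50 [-0.03  -0.057  0.175] [-0.038 -0.069  0.166] [-0.024 -0.05   0.181]
-0.04 60 [-0.029 -0.04   0.177] [-0.037 -0.05   0.171] [-0.024 -0.03   0.182]
-0.02 73 [-0.03  -0.019  0.176] [-0.069 -0.03   0.149] [-0.024 -0.01   0.181]
0.0 42 [-0.045 -0.009  0.161] [-0.068 -0.01   0.148] [0.014 0.01  0.18 ]
0.02 14 [-0.027  0.027  0.177] [-0.029  0.023  0.174] [-0.024  0.03   0.183]
0.04 32 [-0.027  0.04   0.177] [-0.032  0.031  0.168] [-0.024  0.048  0.181]
0.06 1 [-0.024  0.05   0.174] [-0.024  0.05   0.174] [-0.024  0.05   0.174]
0.08 29 [-0.029  0.081  0.175] [-0.034  0.071  0.169] [-0.027  0.09   0.178]
0.1 28 [-0.03   0.099  0.174] [-0.034  0.09   0.171] [-0.026  0.11   0.18 ]
```

Emit:
{"fn": "arm_command", "kwargs": {
  "xyz": [
    [5,1,8],
    [14,3,10],
    [24,6,10],
    [36,8,10],
    [50,12,10],
    [64,15,10],
    [78,18,10],
    [85,20,10]
  ],
  "turn": [
    [0,0,0],
    [0,0,0],
    [0,0,0],
    [0,0,0],
    [0,0,0],
    [0,0,0],
    [0,0,0],
    [0,0,0]
  ]
}}

```text
t: 7.37
position: [0.6314, -0.1022, 0.1255]
eef_rot: [1.944, 2.466, 0.002]
ft_force: [0.5, -0.8, 0.0]
opening: 0.005
grip_force: 0.0
```

Emit:
{"fn": "arm_command", "kwargs": {
  "xyz": [
    [0,0,0],
    [0,0,0],
    [0,0,0],
    [0,0,20],
    [0,0,50],
    [0,0,80],
    [0,0,80],
    [0,0,80]
  ],
  "turn": [
    [0,0,0],
    [0,0,0],
    [0,0,0],
    [0,0,0],
    [0,0,0],
    [0,0,0],
    [0,0,0],
    [0,0,0]
  ]
}}

```text
t: 8.03
position: [0.6297, -0.1042, 0.2079]
eef_rot: [1.945, 2.462, 0.004]
ft_force: [-0.2, -0.5, -0.4]
opening: 0.003
grip_force: 0.0
```

```bash
python3 - <<'E'
from h import *
d=cam("scene"); q=rowf(cloud(d)); s=monitor.get_state(); print(s["position"],rowf(s["position"]).round(4),s["ft_force"])
g=cv2.cvtColor(d["frame"],cv2.COLOR_BGR2GRAY)
for nm,(a,b) in dict(front=(-.13,-.035),back=(.06,.13)).items():
    m=(abs(q[...,1])<.055)&(q[...,0]>a)&(q[...,0]<b)&(q[...,2]>.03)&(q[...,2]<.185)&(g<70); P=q[m]; print(nm,len(P),np.median(P,0).round(3) if len(P) else "")
cv2.imwrite("pics/s5.png",cv2.resize(d["frame"][190:400,200:480],None,fx=2.5,fy=2.5))
# tip: lowest hand points
p=rowf(s["position"]); m=(abs(q[...,:2]-p[:2]).max(-1)<.03)&(q[...,2]>.17); print("tip z",np.sort(q[m][:,2])[:5].round(3))
E
```

```text
[ 0.62852674 -0.10374502  0.20602759] [ 0.0287 -0.0006  0.206 ] [-0.24526718 -1.01211652 -0.3780927 ]
front 0 
back 287 [ 0.105 -0.004  0.064]
tip z [0.239 0.24  0.241 0.242 0.243]
```

View pics/s5.png

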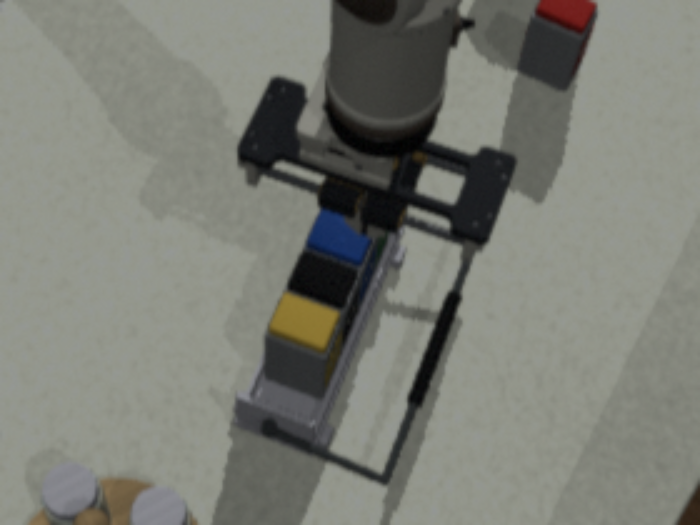

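The crop shows the bar lying open behind the row, with the sleeve around (435,350) and the tins upright. Next I'll open the claw over the green tin.

Emit:
{"fn": "arm_command", "kwargs": {
  "xyz": [
    [-22,33,0],
    [-45,66,0],
    [-45,66,0],
    [-45,66,0],
    [-45,66,0],
    [-45,66,-20],
    [-45,66,-40],
    [-45,66,-60]
  ],
  "turn": [
    [0,0,0],
    [0,0,0],
    [0,0,0],
    [0,0,0],
    [0,0,0],
    [0,0,0],
    [0,0,0],
    [0,0,0]
  ],
  "claw": 91.8,
  "squeeze": 12
}}

```text
t: 8.75
position: [0.5844, -0.0395, 0.1445]
eef_rot: [1.948, 2.463, -0.0]
ft_force: [-0.5, -0.4, -0.9]
opening: 0.538
grip_force: 0.0
```

```bash
cat >> h.py <<'E'
def hand(d):
    q=rowf(cloud(d)); s=monitor.get_state(); p=rowf(s["position"]); print("pos",s["position"].round(4),"row",p.round(4),"F",s["ft_force"].round(1),"op",round(s["opening"],3))
    r=q-p; 
    for z in np.arange(.0,.11,.01):
        P=r[(abs(r[...,2]-z)<.005)&(abs(r[...,0])<.12)&(abs(r[...,1])<.05)&(q[...,2]>.146)]
        if len(P): print(z.round(2),"x hist(-120..120 step 10)",np.histogram(P[:,0]*1000,bins=range(-120,121,10))[0].tolist(),"y",np.percentile(P[:,1]*1000,[2,98]).round())
E
python3 - <<'E'
from h import *
hand(cam("scene")); print("top"); hand(cam("top"))
E
```

```text
pos [ 0.5812 -0.0392  0.1399] row [-0.0026  0.073   0.1399] F [-0.1  1.  -4. ] op 0.573
0.01 x hist(-120..120 step 10) [0, 0, 0, 0, 0, 0, 0, 0, 0, 0, 1, 1, 1, 1, 0, 0, 0, 0, 0, 0, 0, 0, 0, 0] y [-40.  11.]
0.03 x hist(-120..120 step 10) [0, 0, 0, 0, 0, 0, 0, 0, 0, 1, 0, 0, 0, 0, 0, 0, 0, 0, 0, 0, 0, 0, 0, 0] y [-8. -8.]
0.04 x hist(-120..120 step 10) [0, 0, 0, 0, 0, 0, 0, 0, 2, 12, 0, 0, 0, 0, 3, 6, 0, 0, 0, 0, 0, 0, 0, 0] y [-12.   3.]
0.05 x hist(-120..120 step 10) [0, 0, 0, 0, 0, 0, 0, 0, 4, 16, 0, 0, 0, 0, 1, 10, 6, 0, 0, 0, 0, 0, 0, 0] y [-13.   2.]
0.06 x hist(-120..120 step 10) [0, 0, 0, 0, 0, 0, 0, 0, 5, 13, 0, 0, 0, 0, 0, 8, 3, 0, 0, 0, 0, 0, 0, 0] y [-14.  -2.]
0.07 x hist(-120..120 step 10) [0, 0, 0, 0, 0, 0, 0, 0, 0, 14, 0, 0, 0, 0, 0, 0, 0, 0, 0, 0, 0, 0, 0, 0] y [-12.   8.]
0.08 x hist(-120..120 step 10) [0, 0, 0, 0, 0, 0, 0, 0, 0, 10, 0, 0, 0, 0, 0, 0, 0, 0, 0, 0, 0, 0, 0, 0] y [-11.   3.]
0.09 x hist(-120..120 step 10) [0, 0, 0, 0, 0, 0, 0, 0, 0, 3, 0, 0, 0, 0, 0, 0, 0, 0, 0, 0, 0, 0, 0, 0] y [-6. -2.]
0.1 x hist(-120..120 step 10) [0, 0, 0, 0, 3, 0, 0, 1, 0, 3, 0, 0, 0, 0, 0, 0, 1, 2, 0, 0, 2, 1, 0, 0] y [-35.   6.]
top
pos [ 0.581  -0.0391  0.1415] row [-0.0027  0.0732  0.1415] F [0.1 0.6 0.7] op 0.617
```

Emit:
{"fn": "arm_command", "kwargs": {
  "xyz": [
    [1,0,0],
    [1,0,0],
    [1,0,0],
    [1,0,0],
    [1,0,0],
    [1,0,-10],
    [1,0,-35],
    [1,0,-55]
  ],
  "turn": [
    [0,0,0],
    [0,0,0],
    [0,0,0],
    [0,0,0],
    [0,0,0],
    [0,0,0],
    [0,0,0],
    [0,0,0]
  ]
}}

```text
t: 9.52
position: [0.5853, -0.0372, 0.0897]
eef_rot: [1.945, 2.465, 0.002]
ft_force: [-0.9, -0.1, -0.3]
opening: 1.001
grip_force: 0.0
```

```bash
python3 - <<'E'
from h import *
d=cam("scene"); hand(d)
E
```

```text
pos [ 0.5817 -0.0369  0.0852] row [-0.0016  0.0751  0.0852] F [-1.2  0.6 -2.4] op 1.002
0.06 x hist(-120..120 step 10) [0, 0, 0, 0, 0, 0, 1, 7, 0, 0, 0, 0, 0, 0, 0, 0, 0, 0, 0, 0, 0, 0, 0, 0] y [-12.   9.]
0.07 x hist(-120..120 step 10) [0, 0, 0, 0, 0, 0, 0, 12, 0, 0, 0, 0, 0, 0, 0, 0, 0, 0, 0, 0, 0, 0, 0, 0] y [-14.   3.]
0.08 x hist(-120..120 step 10) [0, 0, 0, 0, 0, 0, 0, 6, 0, 0, 0, 0, 0, 0, 0, 0, 0, 0, 0, 0, 0, 0, 0, 0] y [-4.  4.]
0.09 x hist(-120..120 step 10) [0, 0, 0, 0, 0, 0, 0, 3, 0, 0, 0, 0, 0, 0, 0, 0, 0, 0, 0, 0, 0, 0, 0, 0] y [-11.  -3.]
0.1 x hist(-120..120 step 10) [0, 0, 0, 0, 2, 0, 0, 3, 0, 0, 0, 0, 0, 0, 0, 0, 0, 1, 0, 0, 4, 1, 0, 0] y [-36. -10.]
```

Emit:
{"fn": "arm_command", "kwargs": {
  "xyz": [
    [1,0,-15],
    [1,0,-26],
    [1,0,-26]
  ],
  "turn": [
    [0,0,0],
    [0,0,0],
    [0,0,0]
  ]
}}

```text
t: 9.82
position: [0.5838, -0.0372, 0.062]
eef_rot: [-1.944, -2.464, 0.004]
ft_force: [-0.7, 1.1, -0.6]
opening: 1.0
grip_force: 0.0
```

Emit:
{"fn": "arm_command", "kwargs": {
  "xyz": [
    [0,0,0],
    [0,0,0],
    [0,0,0],
    [0,0,0],
    [0,0,0],
    [0,0,0],
    [0,0,0],
    [0,0,0]
  ],
  "turn": [
    [0,0,0],
    [0,0,0],
    [0,0,0],
    [0,0,0],
    [0,0,0],
    [0,0,0],
    [0,0,0],
    [0,0,0]
  ],
  "claw": 30
}}

```text
t: 10.48
position: [0.5856, -0.0375, 0.0646]
eef_rot: [-1.946, -2.466, 0.0]
ft_force: [-2.7, 0.5, 3.9]
opening: 0.609
grip_force: 12.0
```

Emit:
{"fn": "arm_command", "kwargs": {
  "xyz": [
    [-1,3,0],
    [-1,6,0],
    [-2,9,0],
    [-3,12,0],
    [-4,15,0],
    [-4,17,0],
    [-4,17,0],
    [-4,17,0]
  ],
  "turn": [
    [0,0,0],
    [0,0,0],
    [0,0,0],
    [0,0,0],
    [0,0,0],
    [0,0,0],
    [0,0,0],
    [0,0,0]
  ]
}}

```text
t: 11.15
position: [0.582, -0.0208, 0.0651]
eef_rot: [1.946, 2.465, -0.0]
ft_force: [-2.3, -1.7, 8.0]
opening: 0.611
grip_force: 12.0
```

Emit:
{"fn": "arm_command", "kwargs": {
  "xyz": [
    [0,0,0],
    [0,0,0],
    [0,0,0],
    [0,0,0],
    [0,0,0],
    [0,0,30],
    [0,0,65],
    [0,0,95]
  ],
  "turn": [
    [0,0,0],
    [0,0,0],
    [0,0,0],
    [0,0,0],
    [0,0,0],
    [0,0,0],
    [0,0,0],
    [0,0,0]
  ],
  "claw": 91.8
}}

```text
t: 11.82
position: [0.5814, -0.0204, 0.1602]
eef_rot: [-1.946, -2.466, 0.001]
ft_force: [1.4, 0.9, 0.3]
opening: 1.004
grip_force: 0.0
```

```bash
cat >> h.py <<'E'
def show():
    d=cam("scene"); s=monitor.get_state(); print(s["t"],"pos",s["position"].round(4),rowf(s["position"]).round(4),s["opening"],s["grip_force"])
    for k,v in lids(d,cloud(d),{"red":ZR}).items(): print(k,rowf(np.array([*v[0],v[3]*1000])/1000).round(4),np.round(v[0],1),np.round(v[1],1),round(v[2],1),v[3:])
    return d
ZR=.11
E
python3 -c "from h import *;show()"
```

```text
11.8667 pos [ 0.5859 -0.0206  0.1669] [0.0062 0.0901 0.1669] 1.0008716172828747 0.0
red [0.1109 0.3616 0.1106] [625.8 267.6] [49.6 39.1] 5.7 (0.1106, 252)
green [0.0037 0.0729 0.1407] [587.4 -37.9] [49.4 37.4] 13.3 (0.1407, 340)
blue [0.0012 0.0312 0.1409] [594.4 -79.1] [49.7 37.7] 14.2 (0.1409, 373)
yellow [ 0.001  -0.0541  0.1408] [ 613.7 -162.1] [49.3 36.4] 13.4 (0.1408, 402)
```

Emit:
{"fn": "arm_command", "kwargs": {
  "xyz": [
    [0,-9,0],
    [0,-18,0],
    [0,-18,-30],
    [0,-18,-60],
    [0,-18,-80],
    [0,-18,-90],
    [0,-18,-90],
    [0,-18,-90]
  ],
  "turn": [
    [0,0,0],
    [0,0,0],
    [0,0,0],
    [0,0,0],
    [0,0,0],
    [0,0,0],
    [0,0,0],
    [0,0,0]
  ]
}}

```text
t: 12.53
position: [0.581, -0.0391, 0.0684]
eef_rot: [-1.946, -2.464, 0.003]
ft_force: [0.3, -0.3, 0.5]
opening: 0.997
grip_force: 0.0
```

Emit:
{"fn": "arm_command", "kwargs": {
  "xyz": [
    [0,0,0],
    [0,0,0],
    [0,0,0],
    [0,0,0],
    [0,0,0],
    [0,0,0],
    [0,0,0],
    [0,0,0]
  ],
  "turn": [
    [0,0,0],
    [0,0,0],
    [0,0,0],
    [0,0,0],
    [0,0,0],
    [0,0,0],
    [0,0,0],
    [0,0,0]
  ],
  "claw": 30,
  "squeeze": 35
}}

```text
t: 13.2
position: [0.5827, -0.0382, 0.0699]
eef_rot: [1.945, 2.465, 0.002]
ft_force: [0.5, 1.0, 2.2]
opening: 0.612
grip_force: 34.9
```

```bash
python3 - <<'E'
from h import *
d=show(); print(monitor.get_state()["ft_force"]); hand(d)
cv2.imwrite("pics/s6.png",np.clip(cv2.resize(d["frame"][220:340,270:430],None,fx=5,fy=5,interpolation=cv2.INTER_CUBIC)*1.5,0,255).astype(np.uint8))
E
```

```text
13.25 pos [ 0.5828 -0.0382  0.0699] [-0.0008  0.0737  0.0699] 0.6067359948758698 34.94591295719147
red [0.1103 0.3602 0.1103] [625.5 266.2] [51.1 40.2] 3.2 (0.1103, 257)
green [-0.0003  0.0589  0.1402] [586.7 -52.4] [51.  10.2] 14.2 (0.1402, 109)
blue [0.001  0.0313 0.1406] [594.2 -79. ] [50.  38.6] 11.8 (0.1406, 362)
yellow [ 0.001  -0.0544  0.1405] [ 613.8 -162.5] [49.6 35.6] 14.2 (0.1405, 391)
[ 1.53138085 -0.08394146  3.14989885]
pos [ 0.5828 -0.0382  0.0699] row [-0.0008  0.0737  0.0699] F [ 1.5 -0.1  3.1] op 0.607
0.08 x hist(-120..120 step 10) [0, 0, 0, 0, 0, 0, 0, 0, 0, 5, 0, 0, 1, 2, 2, 0, 0, 0, 0, 0, 0, 0, 0, 0] y [-46.   3.]
0.09 x hist(-120..120 step 10) [0, 0, 0, 0, 0, 0, 0, 0, 2, 2, 0, 0, 0, 0, 0, 0, 0, 0, 0, 0, 0, 0, 0, 0] y [-10.  -4.]
0.1 x hist(-120..120 step 10) [0, 0, 0, 3, 5, 0, 2, 2, 1, 2, 0, 0, 0, 0, 0, 3, 3, 6, 0, 0, 6, 0, 0, 0] y [-36.   8.]
```

View pics/s6.png

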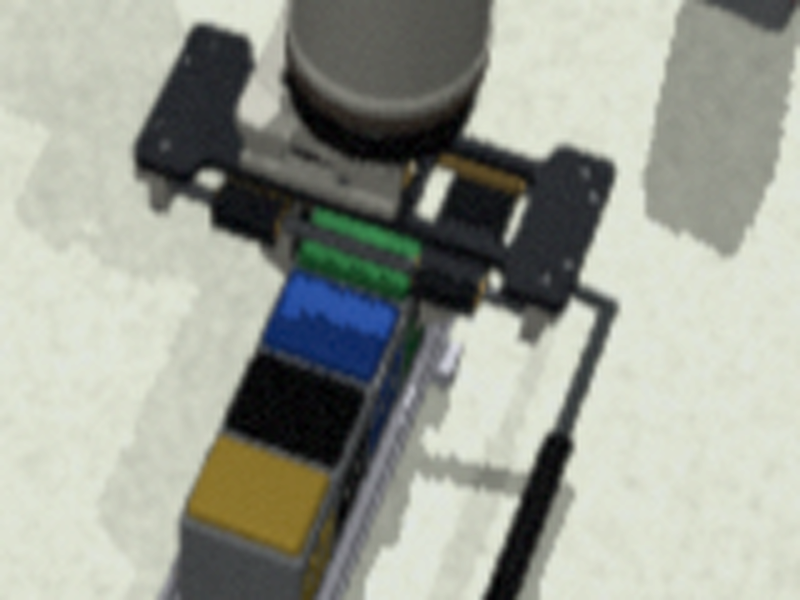

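The zoom shows the fingers on the front and back faces of the green tin near (285,240) and (440,285). Now I'll slide it left with the firmer grip.

Emit:
{"fn": "arm_command", "kwargs": {
  "xyz": [
    [0,0,2],
    [-1,4,2],
    [-2,8,2],
    [-3,11,2],
    [-3,14,2],
    [-4,17,2],
    [-4,17,2],
    [-4,17,2]
  ],
  "turn": [
    [0,0,0],
    [0,0,0],
    [0,0,0],
    [0,0,0],
    [0,0,0],
    [0,0,0],
    [0,0,0],
    [0,0,0]
  ]
}}

```text
t: 13.92
position: [0.5777, -0.0211, 0.0712]
eef_rot: [-1.946, -2.466, 0.0]
ft_force: [-0.5, 0.7, -1.8]
opening: 0.614
grip_force: 34.9
```

```bash
python3 -c "
from h import *
show(); print(monitor.get_state()['ft_force'])"
```

```text
13.9667 pos [ 0.5777 -0.0212  0.0712] [-0.0019  0.0914  0.0712] 0.6096624854027816 34.92953896522522
red [0.1106 0.361  0.1104] [625.6 267. ] [51.5 36.9] 2.9 (0.1104, 258)
green [-0.001   0.0777  0.1408] [581.7 -34.3] [50.1 12. ] 15.2 (0.1408, 112)
blue [0.001  0.0309 0.1405] [594.3 -79.4] [49.1 44.1] 13.9 (0.1405, 378)
yellow [ 0.0008 -0.0545  0.1405] [ 613.6 -162.6] [50.  36.1] 13.3 (0.1405, 391)
[ 0.51134327 -0.53148663 -2.79539892]
```

Emit:
{"fn": "arm_command", "kwargs": {
  "xyz": [
    [0,0,0],
    [0,0,0],
    [0,0,0],
    [0,0,0],
    [0,0,0],
    [0,0,25],
    [0,0,50],
    [0,0,65]
  ],
  "turn": [
    [0,0,0],
    [0,0,0],
    [0,0,0],
    [0,0,0],
    [0,0,0],
    [0,0,0],
    [0,0,0],
    [0,0,0]
  ],
  "claw": 91.8
}}

```text
t: 14.63
position: [0.5788, -0.0216, 0.1383]
eef_rot: [1.945, 2.465, 0.002]
ft_force: [1.7, 0.1, -0.4]
opening: 1.0
grip_force: 0.0
```

Emit:
{"fn": "arm_command", "kwargs": {
  "xyz": [
    [7,-30,0],
    [14,-58,0],
    [14,-58,0],
    [14,-58,-20],
    [14,-58,-40],
    [14,-58,-60],
    [14,-58,-67],
    [14,-58,-67]
  ],
  "turn": [
    [0,0,0],
    [0,0,0],
    [0,0,0],
    [0,0,0],
    [0,0,0],
    [0,0,0],
    [0,0,0],
    [0,0,0]
  ]
}}

```text
t: 15.3
position: [0.5898, -0.0792, 0.0672]
eef_rot: [-1.944, -2.463, 0.004]
ft_force: [-0.9, 0.6, -0.6]
opening: 1.0
grip_force: 0.0
```

Emit:
{"fn": "arm_command", "kwargs": {
  "xyz": [
    [0,0,0],
    [0,0,0],
    [0,0,0],
    [0,0,0],
    [0,0,0],
    [0,0,0],
    [0,0,0],
    [0,0,0]
  ],
  "turn": [
    [0,0,0],
    [0,0,0],
    [0,0,0],
    [0,0,0],
    [0,0,0],
    [0,0,0],
    [0,0,0],
    [0,0,0]
  ],
  "claw": 30
}}

```text
t: 15.97
position: [0.5922, -0.0793, 0.0698]
eef_rot: [1.946, 2.466, 0.001]
ft_force: [0.6, 0.7, 3.7]
opening: 0.606
grip_force: 35.0
```

```bash
python3 -c "
from h import *
show(); print(monitor.get_state()['ft_force'])"
```

```text
16.0167 pos [ 0.5922 -0.0793  0.0698] [-0.001   0.0315  0.0698] 0.6133285741561902 34.98896777629852
red [0.1106 0.3612 0.1103] [625.6 267.3] [51. 38.] 3.6 (0.1103, 252)
green [0.0185 0.0738 0.1379] [601.5 -33.6] [6.9 4.3] 28.3 (0.1379, 9)
blue [-0.      0.017   0.1402] [596.5 -93.1] [49.6  8.7] 13.9 (0.1402, 93)
yellow [ 0.0008 -0.0547  0.1406] [ 613.6 -162.8] [49.4 36.8] 12.3 (0.1406, 393)
[-0.31686304  0.88713471  4.1304245 ]
```

Emit:
{"fn": "arm_command", "kwargs": {
  "xyz": [
    [1,-4,2],
    [2,-9,2],
    [3,-14,2],
    [5,-19,2],
    [6,-24,2],
    [7,-29,2],
    [8,-33,2],
    [8,-35,2]
  ],
  "turn": [
    [0,0,0],
    [0,0,0],
    [0,0,0],
    [0,0,0],
    [0,0,0],
    [0,0,0],
    [0,0,0],
    [0,0,0]
  ]
}}

```text
t: 16.68
position: [0.5998, -0.1157, 0.071]
eef_rot: [1.947, 2.465, -0.001]
ft_force: [0.1, 1.1, -3.0]
opening: 0.603
grip_force: 35.0
```

Emit:
{"fn": "arm_command", "kwargs": {
  "xyz": [
    [0,0,0],
    [0,0,0],
    [0,0,0],
    [0,0,0],
    [0,0,0],
    [0,0,0],
    [0,0,30],
    [0,0,70]
  ],
  "turn": [
    [0,0,0],
    [0,0,0],
    [0,0,0],
    [0,0,0],
    [0,0,0],
    [0,0,0],
    [0,0,0],
    [0,0,0]
  ],
  "claw": 91.8
}}

```text
t: 17.35
position: [0.5963, -0.1135, 0.1381]
eef_rot: [-1.941, -2.461, 0.007]
ft_force: [1.4, -0.4, 0.7]
opening: 0.998
grip_force: 0.0
```

Emit:
{"fn": "arm_command", "kwargs": {
  "xyz": [
    [0,0,40],
    [0,40,80],
    [0,80,80],
    [0,120,80],
    [0,160,80],
    [0,200,80],
    [0,240,80],
    [0,280,80]
  ],
  "turn": [
    [0,0,0],
    [0,0,0],
    [0,0,0],
    [0,0,0],
    [0,0,0],
    [0,0,0],
    [0,0,0],
    [0,0,0]
  ]
}}

```text
t: 18.02
position: [0.5995, 0.1662, 0.2217]
eef_rot: [1.946, 2.466, 0.001]
ft_force: [0.6, 0.6, 0.1]
opening: 0.999
grip_force: 0.0
```

```bash
python3 - <<'E'
from h import *
d=show(); w=cloud(d); q=rowf(w)
hsv=cv2.cvtColor(d["frame"],cv2.COLOR_BGR2HSV); m=(hsv[...,2]<45)&(abs(q[...,2]-.14)<.006)&(abs(q[...,0])<.035)&(abs(q[...,1])<.11)
P=q[m]; print("black",len(P),np.median(P,0).round(4))
d=cam("top"); 
for k,v in lids(d,cloud(d),{"red":ZR}).items(): print(k,rowf(np.array([*v[0],v[3]*1000])/1000).round(4),np.round(v[0],1),np.round(v[1],1),round(v[2],1),v[3:])
E
```

```text
18.0667 pos [0.5979 0.1794 0.2212] [0.0635 0.282  0.2212] 0.9990227058010659 0.0
red [0.1109 0.3626 0.1102] [625.6 268.6] [49.8 41.4] 6.7 (0.1102, 242)
green [0.0009 0.0897 0.1402] [580.8 -22.2] [50.2 36.8] 14.3 (0.1402, 328)
blue [-0.0004 -0.0083  0.1403] [ 602.  -117.9] [49.8 40.2] 13.7 (0.1403, 372)
yellow [ 0.0002 -0.0893  0.1407] [ 621.  -196.6] [50.  38.9] 13.2 (0.1407, 425)
black 429 [ 0.0015 -0.0479  0.1405]
green [-0.0019  0.0912  0.1399] [577.7 -21.4] [45.8 31.9] 13.4 (0.1399, 209)
blue [-0.0038 -0.006   0.14  ] [ 598.1 -116.4] [45.3 34.8] 14.6 (0.14, 231)
yellow [-0.0013 -0.0897  0.14  ] [ 619.6 -197.3] [48.2 35.7] 12.8 (0.14, 253)
```

Emit:
{"fn": "arm_command", "kwargs": {
  "xyz": [
    [8,35,0],
    [16,70,-20],
    [25,100,-50],
    [25,102,-80],
    [25,102,-90],
    [25,102,-90],
    [25,102,-90],
    [25,102,-90]
  ],
  "turn": [
    [0,0,-4],
    [0,0,-8.3],
    [0,0,-8.3],
    [0,0,-8.3],
    [0,0,-8.3],
    [0,0,-8.3],
    [0,0,-8.3],
    [0,0,-8.3]
  ]
}}

```text
t: 18.78
position: [0.6266, 0.2646, 0.1335]
eef_rot: [2.121, 2.315, 0.004]
ft_force: [-0.5, -0.1, 0.2]
opening: 0.998
grip_force: 0.0
```

```bash
python3 - <<'E'
from h import *
for n in ("scene","top"):
    d=cam(n); w=cloud(d); print(monitor.get_state()["position"])
    v=lids(d,w,{"red":ZR}).get("red"); print(v)
    # face normals/edge: red label side plus lid principal axis
E
```

```text
[0.62682734 0.26488797 0.13395152]
((625.7300415039062, 267.21881103515625), (50.83433532714844, 38.33525848388672), 3.702385187149048, 0.1104, 260)
[0.62676605 0.26519604 0.13399127]
((627.4319458007812, 253.0333251953125), (37.65122985839844, 4.578593730926514), 6.701695919036865, 0.1107, 28)
```

Emit:
{"fn": "arm_command", "kwargs": {
  "xyz": [
    [-1,2,-30],
    [-2,2,-60],
    [-2,2,-85],
    [-2,2,-97],
    [-2,2,-97],
    [-2,2,-97]
  ],
  "turn": [
    [0,0,0],
    [0,0,0],
    [0,0,0],
    [0,0,0],
    [0,0,0],
    [0,0,0]
  ]
}}

```text
t: 19.38
position: [0.6235, 0.2679, 0.0352]
eef_rot: [2.12, 2.318, 0.001]
ft_force: [-0.3, 1.2, 0.3]
opening: 0.999
grip_force: 0.0
```

Emit:
{"fn": "arm_command", "kwargs": {
  "xyz": [
    [0,0,0],
    [0,0,0],
    [0,0,0],
    [0,0,0],
    [0,0,0],
    [0,0,0],
    [0,0,0],
    [0,0,0]
  ],
  "turn": [
    [0,0,0],
    [0,0,0],
    [0,0,0],
    [0,0,0],
    [0,0,0],
    [0,0,0],
    [0,0,0],
    [0,0,0]
  ],
  "claw": 30,
  "squeeze": 35
}}

```text
t: 20.05
position: [0.6231, 0.2684, 0.0346]
eef_rot: [2.119, 2.319, 0.001]
ft_force: [-0.2, -0.1, 3.2]
opening: 0.61
grip_force: 34.9
```

Emit:
{"fn": "arm_command", "kwargs": {
  "xyz": [
    [0,0,20],
    [0,0,50],
    [0,0,80],
    [0,0,110],
    [0,0,140],
    [0,0,165],
    [0,0,165],
    [0,0,165]
  ],
  "turn": [
    [0,0,0],
    [0,0,0],
    [0,0,0],
    [0,0,4],
    [0,0,8.3],
    [0,0,8.3],
    [0,0,8.3],
    [0,0,8.3]
  ]
}}

```text
t: 20.72
position: [0.6238, 0.2685, 0.2009]
eef_rot: [1.946, 2.465, 0.005]
ft_force: [-0.5, -1.0, -2.3]
opening: 0.61
grip_force: 34.9
```

```bash
python3 - <<'E'
from h import *
import h
d=cam("scene"); w=cloud(d); s=monitor.get_state(); print(s["position"],s["eef_rot"],s["opening"],s["grip_force"])
hsv=cv2.cvtColor(d["frame"],cv2.COLOR_BGR2HSV); hh=hsv[...,0]
m=((hh>170)|(hh<4))&(hsv[...,1]>120)&(abs(w[...,0]-.62)<.1)&(abs(w[...,1]-.267)<.1); P=w[m]
print(len(P),P.min(0).round(3),P.max(0).round(3)); print(np.histogram(P[:,2],bins=np.arange(.1,.32,.01)))
E
```

```text
[0.62246072 0.26803341 0.19890894] [-1.94630353e+00 -2.46573812e+00  3.71215593e-04] 0.6062496360800038 34.935566782951355
272 [0.543 0.23  0.011] [0.653 0.365 0.406]
(array([  0,   0,   0,   0,   0,   0,   0,   0,   0,   0,   0,   0,   0,
         0,   0,   0,  22, 213,  10,   0,   3]), array([0.1 , 0.11, 0.12, 0.13, 0.14, 0.15, 0.16, 0.17, 0.18, 0.19, 0.2 ,
       0.21, 0.22, 0.23, 0.24, 0.25, 0.26, 0.27, 0.28, 0.29, 0.3 , 0.31]))
```

Emit:
{"fn": "arm_command", "kwargs": {
  "xyz": [
    [-4,-38,5],
    [-8,-76,5],
    [-12,-114,5],
    [-16,-152,5],
    [-20,-190,5],
    [-24,-228,5],
    [-27,-264,5],
    [-29,-295,5]
  ],
  "turn": [
    [0,0,0],
    [0,0,0],
    [0,0,0],
    [0,0,0],
    [0,0,0],
    [0,0,0],
    [0,0,0],
    [0,0,0]
  ]
}}

```text
t: 21.43
position: [0.5914, -0.03, 0.2019]
eef_rot: [-1.947, -2.462, 0.005]
ft_force: [-0.7, -0.8, -1.5]
opening: 0.61
grip_force: 34.9
```

Emit:
{"fn": "arm_command", "kwargs": {
  "xyz": [
    [-2,-20,0],
    [-3,-35,0],
    [-3,-42,0],
    [-3,-42,0],
    [-3,-42,0],
    [-3,-42,0],
    [-3,-42,0],
    [-3,-42,0]
  ],
  "turn": [
    [0,0,0],
    [0,0,0],
    [0,0,0],
    [0,0,0],
    [0,0,0],
    [0,0,0],
    [0,0,0],
    [0,0,0]
  ]
}}

```text
t: 22.1
position: [0.5909, -0.0671, 0.204]
eef_rot: [-1.943, -2.468, -0.0]
ft_force: [0.0, 0.2, -1.7]
opening: 0.607
grip_force: 34.9
```

```bash
python3 - <<'E'
from h import *
import h; h.ZR=.277
d=show(); print(monitor.get_state()["eef_rot"]); q=rowf(cloud(d))
hsv=cv2.cvtColor(d["frame"],cv2.COLOR_BGR2HSV); hh=hsv[...,0]
m=((hh>170)|(hh<4))&(hsv[...,1]>120)&(abs(q[...,0])<.05)&(abs(q[...,1]-.04)<.05)&(q[...,2]>.2); P=q[m]; print(len(P),np.percentile(P,[2,50,98],axis=0).round(4))
E
```

```text
22.15 pos [ 0.5909 -0.0675  0.2041] [0.0004 0.0433 0.2041] 0.6053287035909827 34.935768842697144
red [0.0013 0.0285 0.2786] [595.1 -81.7] [49.3  8. ] 14.0 (0.2786, 121)
green [-0.0064 -0.0565  0.1396] [ 607.  -166.2] [6.2 2. ] 41.7 (0.1396, 4)
blue [-0.0003 -0.0065  0.1406] [ 601.6 -116.1] [49.5 36.5] 11.6 (0.1406, 367)
yellow [ 0.0003 -0.0905  0.1408] [ 621.3 -197.8] [49.5 36.6] 12.1 (0.1408, 410)
[-1.94348488e+00 -2.46790621e+00 -3.16865959e-04]
265 [[-0.0226  0.0181  0.2129]
 [ 0.0044  0.0292  0.2798]
 [ 0.0301  0.0496  0.3343]]
```

Emit:
{"fn": "arm_command", "kwargs": {
  "xyz": [
    [0,-1.5,0],
    [0,-1.5,-12],
    [0,-1.5,-27],
    [0,-1.5,-45],
    [0,-1.5,-65],
    [0,-1.5,-85],
    [0,-1.5,-100],
    [0,-1.5,-110]
  ],
  "turn": [
    [0,0,0],
    [0,0,0],
    [0,0,0],
    [0,0,0],
    [0,0,0],
    [0,0,0],
    [0,0,0],
    [0,0,0]
  ]
}}

```text
t: 22.82
position: [0.5892, -0.0702, 0.0915]
eef_rot: [-1.945, -2.464, 0.003]
ft_force: [0.1, 0.2, -1.0]
opening: 0.609
grip_force: 34.9
```

Emit:
{"fn": "arm_command", "kwargs": {
  "xyz": [
    [0,0,-5],
    [0,0,-10],
    [0,0,-15],
    [0,0,-18],
    [0,0,-21],
    [0,0,-24],
    [0,0,-26],
    [0,0,-26]
  ],
  "turn": [
    [0,0,0],
    [0,0,0],
    [0,0,0],
    [0,0,0],
    [0,0,0],
    [0,0,0],
    [0,0,0],
    [0,0,0]
  ]
}}

```text
t: 23.48
position: [0.5906, -0.0702, 0.068]
eef_rot: [-1.946, -2.466, 0.0]
ft_force: [0.5, 0.2, -1.1]
opening: 0.611
grip_force: 34.9
```

```bash
python3 - <<'E'
from h import *
import h; h.ZR=.142
d=show(); print(monitor.get_state()["ft_force"])
E
```

```text
23.5333 pos [ 0.5908 -0.0703  0.0682] [-0.0004  0.0405  0.0682] 0.6098579202062302 34.93564009666443
red [0.0006 0.0242 0.1413] [595.5 -86. ] [49.9  7.4] 14.2 (0.1413, 65)
green [0.0202 0.0781 0.1399] [602.2 -29.1] [ 8.  11.6] 15.1 (0.1399, 23)
blue [-1.000e-04 -5.600e-03  1.405e-01] [ 601.6 -115.1] [48.9 38.6] 11.5 (0.1405, 386)
yellow [ 0.0003 -0.0904  0.1408] [ 621.4 -197.6] [49.5 36.7] 13.5 (0.1408, 414)
[ 0.44933984 -0.92773037 -0.06490615]
```

Almost on the floor; I'll lower the last 2–3 mm slowly.

Emit:
{"fn": "arm_command", "kwargs": {
  "xyz": [
    [0,0,-1],
    [0,0,-2],
    [0,0,-3],
    [0,0,-4],
    [0,0,-4],
    [0,0,-4]
  ],
  "turn": [
    [0,0,0],
    [0,0,0],
    [0,0,0],
    [0,0,0],
    [0,0,0],
    [0,0,0]
  ]
}}

```text
t: 24.03
position: [0.5909, -0.0703, 0.0646]
eef_rot: [1.946, 2.466, 0.0]
ft_force: [-0.6, 0.5, 3.0]
opening: 0.608
grip_force: 34.9
```

Fz is +3 N, so the tin is on the floor. I'll release it, then lift away.

Emit:
{"fn": "arm_command", "kwargs": {
  "xyz": [
    [0,0,0],
    [0,0,0],
    [0,0,0],
    [0,0,0],
    [0,0,0],
    [0,0,0],
    [0,0,20],
    [0,0,50]
  ],
  "turn": [
    [0,0,0],
    [0,0,0],
    [0,0,0],
    [0,0,0],
    [0,0,0],
    [0,0,0],
    [0,0,0],
    [0,0,0]
  ],
  "claw": 91.8
}}

```text
t: 24.7
position: [0.5877, -0.07, 0.1116]
eef_rot: [-1.942, -2.462, 0.007]
ft_force: [-0.1, -0.0, 0.8]
opening: 0.997
grip_force: 0.0
```

Emit:
{"fn": "arm_command", "kwargs": {
  "xyz": [
    [0,0,40],
    [0,0,80],
    [-30,30,120],
    [-60,60,140],
    [-90,90,140],
    [-120,120,140],
    [-120,140,140],
    [-120,140,140]
  ],
  "turn": [
    [0,0,0],
    [0,0,0],
    [0,0,0],
    [0,0,0],
    [0,0,0],
    [0,0,0],
    [0,0,0],
    [0,0,0]
  ]
}}

```text
t: 25.37
position: [0.4675, 0.0773, 0.2549]
eef_rot: [-1.933, -2.473, -0.005]
ft_force: [-0.1, 0.7, -1.1]
opening: 1.002
grip_force: 0.0
```

```bash
python3 - <<'E'
from h import *
import h; h.ZR=.14
d=show(); cv2.imwrite("pics/s9.png",cv2.resize(d["frame"][190:400,200:480],None,fx=2.5,fy=2.5))
q=rowf(cloud(d)); g=cv2.cvtColor(d["frame"],cv2.COLOR_BGR2GRAY)
m=(abs(q[...,1])<.055)&(q[...,0]>.06)&(q[...,0]<.13)&(q[...,2]>.03)&(g<70); print("bar",m.sum(),np.median(q[m],0))
E
```

```text
25.4167 pos [0.4693 0.074  0.2549] [-0.0857  0.2087  0.2549] 1.0015706896422116 0.0
red [0.0014 0.0402 0.1404] [592.6 -70.2] [49.5 39.8] 12.5 (0.1404, 377)
green [0.0009 0.0894 0.1403] [580.9 -22.4] [49.5 35.9] 13.4 (0.1403, 330)
blue [-0.0003 -0.0065  0.1406] [ 601.5 -116.1] [49.8 38.1] 13.3 (0.1406, 387)
yellow [ 0.0004 -0.0907  0.1406] [ 621.5 -197.9] [49.7 36.5] 13.7 (0.1406, 416)
bar 285 [ 0.10496875 -0.00238733  0.06393359]
```

View pics/s9.png

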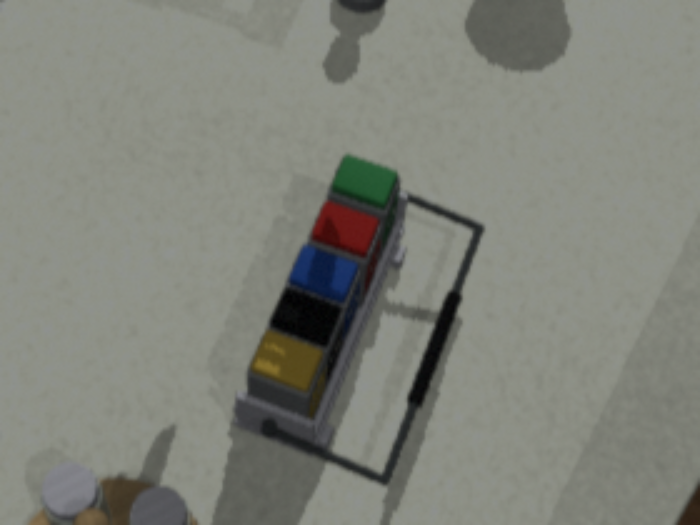

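The last crop shows green (365,180), red (345,228), blue (325,272), black (305,315) and yellow (288,358) upright and square, with the bar open behind them. Red and blue centres are 46.7 mm apart, so I'm handing in.

```bash
python3 -c "
from cell import job; print(job.sign_off())"
```

```text
the job is handed in; nothing more can be done
None
```

I handed the job in at about 25 s: the bar lies open at the back, and the red tin stands upright in the row directly left of blue (centres about 47 mm apart); no verdict came back.

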